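Spin the encoder disc and park it on its index

TASK

Check that the encoder disc on the round grey rig runs freely: with a closed fingertip flick its blue peg so that the disc spins counter-clockwise (seen from above) on its own. Let the red mark coast past the yellow plate at least once without touching the disc, then, while it is still turning, brake it with a fingertip so that it stops with the red mark at the yellow plate, and take the hand away. It gets one stop only: once the mark has gone past, the disc must not come to rest anywhere else, and nothing is to be gripped, lifted or knocked about.

Things in the scene. Friction and masses are not known exactly. Their poses are not given: they have to be found in the camera images.
- rig: Fixed round grey foot, 200 mm across and 15 mm high, under the disc. Origin on the disc's axis at table height; its -x axis points to the yellow plate. The yellow plate (34 mm wide, its top 42 mm above the table, level with the disc's top face) stands just outside the disc's rim, from 94 to 139 mm from the axis, on a black block.
- index_disc (a joint): Turn of the disc about the rig's upright axis, rad, growing counter-clockwise seen from above, counting on over many turns. At every whole multiple of 2 pi the red mark is at the middle of the yellow plate. Starts at rest between -5 and -2.2. Coasting, it slows by about 0.25 rad/s^2 plus 0.08 per s of its speed: from 6 rad/s it runs some 13 s.
- disc_top (a point): Disc's axis at its top face, 42 mm above the table. Steel disc 180 mm across, 6 mm thick, about 1 kg, dark ticks round its rim, a flat red radial mark (8 mm wide, 52 to 88 mm from the axis), a dark hub cap (radius 17 mm, 6 mm high) and one blue peg; elsewhere flat. A light press of a fingertip on its top face stops it almost at once; lift off slowly, it turns easily.
- flick_peg (a point): Centre of the top of the blue upright peg on the disc: 12 mm thick, 22 mm high (its top 64 mm above the table), 38 mm from the disc's axis, straight across the axis from the red mark. It goes round with the disc.
- red_mark (a point): Middle of the red mark, on the disc's top face 72 mm from the axis, 42 mm above the table. It goes round with the disc.
- pointer (a point): Fixed point on the rig where the middle of the red mark must stop: in front of the middle of the yellow plate, 72 mm from the disc's axis, 42 mm above the table.
- motor: Loose small silver stepper motor with a blue cap, about 28x43x32 mm, beside the rig; origin under its middle. Leave alone.
- pot: Loose round pot, red lid and white base, 43 mm across, 24 mm high, beside the rig; origin under its middle. Leave alone.
- tray: Loose grey tray with a small black circuit module, 37x62x17 mm, beside the rig; origin under its middle. Leave alone.
- screw_board: Loose green terminal board, 78x62x21 mm, beside the rig; origin under its middle. Leave alone.

How it is judged:
By the outcome, as a careful person would: the job done as asked, in the order asked, and still so for the second after the job is handed in, with the robot touching nothing.
It also fails if it takes over 58 s, if anything falls off the work surface, if the arm or the gripper's body presses on something with over 40 N, if the wrist force passes 120 N, or if a joint passes its speed limit or range.

ROBOT

A 6-joint arm with a two-finger parallel gripper is mounted at the origin on a cart in front of the work surface, level with it; the furniture and walls round the work are solid. World frame = base frame: x ahead of the robot, y to its left, z up, the work surface at z = 0. Lengths are in m, angles in degrees, forces in N, time in s.
With the tool pointing down it reaches from about 0.375 to 0.925 m from the base axis. Payload 5.7 kg.
Tool frame: the origin (TCP) lies midway between the tips of the shut fingers; the grasp point (between the pads) lies 19 mm behind it; z points along the fingers, y is the line along which they close (so a half turn about z gives the same grasp; the last joint's range is limited). The gripper opens to 88 mm and grips with 3 to 60 N. Pads are 20 mm wide; open, the fingers measure 115 mm over their backs; the gripper's body (75 mm by 178 mm) begins 61 mm behind the grasp point.
Start: joints at [59.467, 20.558, 86.54, -0, 72.909, -6.595], TCP at [0.243, 0.548, 0.223] pointing down, gripper open.
Joint ranges: [-170.27, 170.27], [-57.76, 135], [12.27, 136.19], [-55.21, 235.2], [11.17, 155.16], [-170.74, 170.74]. Speed limits (degrees/s): [136.94, 136.94, 180, 180, 180, 180].

INTERFACE

Orientations are given as a 3x3 rotation matrix whose columns are the frame's x, y, z axes.
In Python, from rig import ctrl, optics, close_job gives the robot as it stands.
- The arm moves only by the tool send_rows, never from a script. Its argument "increments" is a list of rows, each an object with "slide": the shift along the tool's x, y, z in cm, a list of three; "yaw": the turn about the tool's z in degrees. In form: [{"slide": [dx, dy, dz], "yaw": yaw}, ...]. A call has 1 to 5 rows; each row shifts and turns the commanded pose from where the row before left it, along the tool's axes as they then stand; what a row does not reach is not made up. A row lasts 1/12 s, in which the tool goes at most 41.7 mm and 7.16 degrees, less where a joint would pass 70% of its speed; a pose out of reach is approached as far as the arm can. A call is refused whole if a number of a shift passes 4.17 or a number of a turn 7.16, either way. A call with a gripper value outside its range is refused whole. "claw" is the finger opening in cm, from 0 to 8.78, set as the call begins (left out, the last holds). The fingers move at their own pace and stop on an object; the grip force is fixed at half the most. Time passes only in rows, so rows that do not move let the fingers close. It gives the time, the measured TCP pose, the force, the opening and the grip force at its end, in the units of the state.
- ctrl.get_obs(): the state, without advancing time (a new reading comes with each control period).
- optics.snapshot(name): name is "scene" or "top"; returns the picture (400x640x3 uint8, red, green, blue); there is no depth.
- optics.camera_model(name): a dict with "fov_y" (degrees; the focal length in pixels is half the picture's height over the tangent of half this angle, whatever the lens; pixels are square), "cx", "cy" (the principal point, pixels), "k1" (the pictures are not rectified: a ray, as slopes to the right and down, at radius r is drawn at 1 + k1 r^2 times it, then the intrinsics apply), "view" (4x4, takes a point from world to camera coordinates). Camera axes: x right, y up, looking along -z (the intrinsics and any distortion apply to the point x, -y, -z); pixel columns grow to the right and rows downward; lengths in m; the calibration is good to about 2 mm. A picture is of the moment at which its call begins. camera_model takes no time and is no camera call.
- close_job(): hands the job in; it is judged then, once.
The state is a dict: "clock": time; "qpos": joint angles; "qd": joint speeds; "effort": joint torques, N m; "eef_pos": TCP position; "tcp_rot": TCP orientation; "contact_force": force on the tool from outside, world axes, zero at the start; "moment": the same for the moment, N m; "opening": finger opening in m; "grip_force": force on a finger pad.
Only numpy, scipy, OpenCV 4.12 (cv2) and the standard library are available. Lean on these libraries where they do the work, as an engineer would, in place of code of your own. Each camera call takes 0.05 s, during which the arm holds its last target. There are 200 camera calls.

## Working session

There is one attempt and no reset: what is moved stays moved. The work goes in short steps, Python scripts to look and compute and a tool call to move; the robot and the scene stay as the last step left them, time stands still between calls to the robot, and variables do not carry over. Pictures are saved under pics/ and viewed, at most 10 in all, crops included, and the job is handed in when it is done.

Besides the shell and the picture viewer there is one more tool, called after "Request:" as name(argument=value, ...), one argument or row to a line, values as JSON. send_rows: Moves the arm, as the interface text tells. Its arguments: {"type":"object","properties":{"increments":{"type":"array"},"claw":{"type":"number"}},"required":["increments"]}

```bash
mkdir -p pics; ls
python3 - <<'E'
from rig import ctrl, optics
import cv2,numpy as np
for n in("scene","top"):
    im=optics.snapshot(n); cv2.imwrite(f"pics/{n}0.png",im[:,:,::-1]); m=optics.camera_model(n); print(n,{k:np.round(v,4).tolist() for k,v in m.items()})
o=ctrl.get_obs();print(o)
E
```

```text
pics
scene {'fov_y': 49.6635, 'cx': 319.2258, 'cy': 200.0286, 'k1': -0.0649, 'view': [[0.6454, -0.7636, -0.0204, -0.3694], [0.4671, 0.3735, 0.8014, -0.3119], [-0.6043, -0.5268, 0.5977, -0.6178], [0.0, 0.0, 0.0, 1.0]]}
top {'fov_y': 42.6857, 'cx': 320.5516, 'cy': 202.4058, 'k1': -0.0888, 'view': [[0.0223, -0.9994, -0.0272, 0.011], [0.9981, 0.0207, 0.0582, -0.5815], [-0.0576, -0.0285, 0.9979, -1.0315], [0.0, 0.0, 0.0, 1.0]]}
{'clock': 0.1, 'qpos': array([ 5.94664369e+01,  2.05915901e+01,  8.65896673e+01,  9.19493054e-04,
        7.29100525e+01, -6.59344581e+00]), 'qd': array([ 0.02880696, -0.04058276, -0.1606243 , -0.01543625,  0.01235595,
       -0.08568873]), 'effort': array([-2.19534759e-04, -5.16356099e+01, -2.71409851e+01,  6.75781514e-02,
        2.76308024e-02, -3.28102192e-05]), 'eef_pos': array([0.24315121, 0.5478664 , 0.22193743]), 'tcp_rot': array([[-9.13968059e-01,  4.05785300e-01, -8.22859171e-04],
       [ 4.05786086e-01,  9.13967062e-01, -1.36487485e-03],
       [ 1.98220027e-04, -1.58135682e-03, -9.99998730e-01]]), 'contact_force': array([-0.24430493,  0.01273177, -0.59449183]), 'moment': array([-0.00182378,  0.02795966, -0.00746676]), 'grip_force': 0.0, 'opening': 0.08743672928245773}
```

View pics/top0.png

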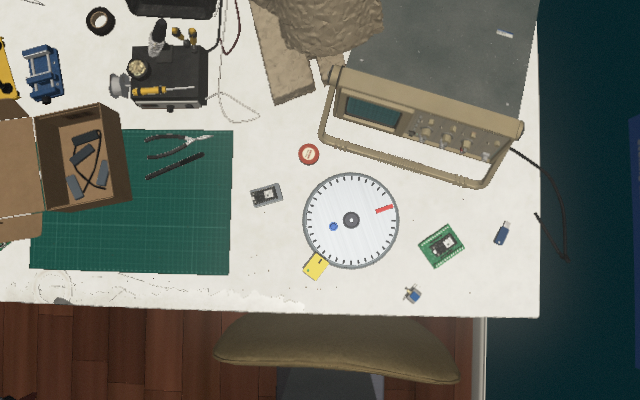

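View pics/scene0.png

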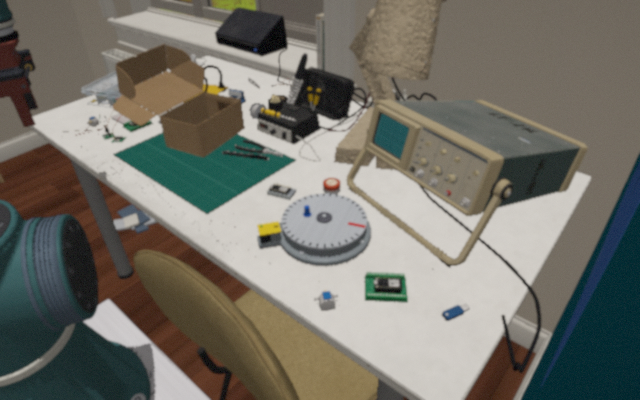

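The top view shows the disc centred near (351,220), with the red mark at (384,210), the blue peg at (333,226) and the yellow plate at (316,266). The scene view shows the same layout, with the pot beside the far rim and the oscilloscope handle behind it.

```bash
cat > h.py <<'E'
import numpy as np,cv2
from rig import ctrl,optics
def cast(n,uv,z):
    m=optics.camera_model(n);f=200/np.tan(np.radians(m["fov_y"]/2))
    K=np.array([[f,0,m["cx"]],[0,f,m["cy"]],[0,0,1]])
    p=cv2.undistortPoints(np.float64(uv).reshape(-1,1,2),K,np.array([m["k1"],0,0,0,0.]))[:,0]
    # model: drawn = (1+k1 r^2)*ray with r of the undistorted ray
    V=np.array(m["view"]);R=V[:3,:3];c=-R.T@V[:3,3]
    d=np.c_[p[:,0],-p[:,1],-np.ones(len(p))]@R
    return (c+d*((z-c[2])/d[:,2])[:,None])[:,:2]
def project(n,P):
    m=optics.camera_model(n);f=200/np.tan(np.radians(m["fov_y"]/2));V=np.array(m["view"])
    q=np.atleast_2d(P)@V[:3,:3].T+V[:3,3];s=np.c_[q[:,0],-q[:,1]]/-q[:,2:3]
    s=s*(1+m["k1"]*(s**2).sum(1,keepdims=True));return s*f+[m["cx"],m["cy"]]
def blobs(im,col):
    h=cv2.cvtColor(im,cv2.COLOR_RGB2HSV);H,S,V=cv2.split(h)
    k={"red":((H<8)|(H>172))&(S>110)&(V>90),"blue":(H>100)&(H<125)&(S>110)&(V>70),"yellow":(H>22)&(H<34)&(S>130)&(V>120)}[col].astype(np.uint8)
    n,l,st,c=cv2.connectedComponentsWithStats(k)
    return [(c[i],st[i,4]) for i in range(1,n) if st[i,4]>=8]
E
python3 - <<'E'
from h import *
for n in("top","scene"):
    im=cv2.imread(f"pics/{n}0.png")[:,:,::-1].copy()
    for col,z in(("red",.042),("blue",.06),("yellow",.042)):
        for c,a in blobs(im,col):
            p=cast(n,c,z)[0]
            if abs(p[0]-.55)<.2 and abs(p[1]+.05)<.2: print(n,col,c.round(1),a,p.round(4))
im=cv2.imread("pics/top0.png");g=cv2.cvtColor(im,cv2.COLOR_BGR2GRAY)
k=cv2.HoughCircles(g[160:285,290:415],cv2.HOUGH_GRADIENT,1,50,param1=150,param2=20,minRadius=40,maxRadius=55)
k=k[0]+[290,160,0];print(k)
print(cast("top",k[0][:2],.042))
# hub: dark blob near centre
for n,c0 in(("top",(351,220)),("scene",(325,217))):
    im=cv2.imread(f"pics/{n}0.png");g=cv2.cvtColor(im,cv2.COLOR_BGR2GRAY)
    w=(g<110).astype(np.uint8);nn,l,st,c=cv2.connectedComponentsWithStats(w);i=l[c0[1],c0[0]-3] or l[c0[1],c0[0]+4]
    print(n,c[i],st[i],cast(n,c[i],.047))
E
```

```text
top red [308.5 153.8] 191 [0.6772 0.0492]
top red [384.1 208.1] 61 [ 0.5708 -0.1042]
top blue [333.  226.2] 40 [ 0.5324 -0.0031]
top blue [414.2 296. ] 46 [ 0.4001 -0.164 ]
top yellow [315.4 266.2] 323 [0.4524 0.0303]
scene red [331.  186.5] 70 [0.6435 0.0237]
scene red [355.8 224.4] 20 [ 0.5699 -0.1013]
scene blue [306.7 211.1] 41 [ 0.5232 -0.0091]
scene blue [326.4 295.3] 41 [ 0.3749 -0.1839]
scene yellow [269.  228.7] 219 [0.4483 0.0278]
[[348.5        220.5         46.79999924]]
[[ 0.54470963 -0.03373164]]
top [286.31000196 173.40633373] [     0      0    541    400 107109] [[0.63610224 0.0925112 ]]
scene [323.76842105 217.82105263] [317 213  14  10  95] [[ 0.54053098 -0.04046919]]
```

Request:
send_rows(
  increments=[
    {"slide": [0,0,0],"yaw": -6.4},
    {"slide": [0,0,0],"yaw": -6.4},
    {"slide": [0,0,0],"yaw": -6.4},
    {"slide": [0,0,0],"yaw": -6.4},
    {"slide": [0,0,0],"yaw": -6.4},
  ],
  claw=0,
)

```text
clock: 0.52
eef_pos: [0.2433, 0.548, 0.2221]
tcp_rot: [[-0.989, -0.146, -0.001], [-0.146, 0.989, -0.001], [0.001, -0.001, -1.0]]
contact_force: [-0.3, 0.4, -0.8]
opening: 0.0579
grip_force: 0.0
```

Request:
send_rows(
  increments=[
    {"slide": [0,0,0],"yaw": -6.4},
    {"slide": [0,0,0],"yaw": -6.4},
    {"slide": [-0.66,-3.88,0],"yaw": 0},
    {"slide": [-0.66,-3.88,0],"yaw": 0},
    {"slide": [-0.66,-3.88,0],"yaw": 0},
  ],
)

```text
clock: 0.93
eef_pos: [0.3033, 0.4456, 0.2221]
tcp_rot: [[-0.934, -0.358, -0.0], [-0.358, 0.934, -0.001], [0.001, -0.001, -1.0]]
contact_force: [1.3, -0.4, 0.7]
opening: 0.0246
grip_force: 0.0
```

Request:
send_rows(
  increments=[
    {"slide": [-0.66,-3.88,0],"yaw": 0},
    {"slide": [-0.66,-3.88,0],"yaw": 0},
    {"slide": [-0.66,-3.88,0],"yaw": 0},
    {"slide": [-0.66,-3.88,0],"yaw": 0},
    {"slide": [-0.66,-3.88,0],"yaw": 0},
  ],
)

```text
clock: 1.35
eef_pos: [0.4036, 0.2753, 0.2225]
tcp_rot: [[-0.934, -0.356, -0.0], [-0.356, 0.934, -0.0], [0.0, -0.0, -1.0]]
contact_force: [0.5, -0.3, -0.3]
opening: 0.0006
grip_force: 0.0
```

Request:
send_rows(
  increments=[
    {"slide": [-0.66,-3.88,0],"yaw": 0},
    {"slide": [-0.66,-3.88,0],"yaw": 0},
    {"slide": [-0.66,-3.88,0],"yaw": 0},
    {"slide": [-0.66,-3.88,0],"yaw": 0},
    {"slide": [-0.66,-3.88,0],"yaw": 0},
  ],
)

```text
clock: 1.77
eef_pos: [0.5036, 0.1057, 0.2225]
tcp_rot: [[-0.934, -0.356, -0.0], [-0.356, 0.934, -0.0], [0.0, 0.0, -1.0]]
contact_force: [0.6, 0.4, 0.2]
opening: 0.0001
grip_force: 0.0
```

Request:
send_rows(
  increments=[
    {"slide": [-0.66,-3.88,0],"yaw": 0},
    {"slide": [-0.66,-3.88,0],"yaw": 0},
    {"slide": [-0.66,-3.88,0],"yaw": 0},
    {"slide": [0,0,3.0],"yaw": 0},
    {"slide": [0,0,3.0],"yaw": 0},
  ],
)

```text
clock: 2.18
eef_pos: [0.5663, 0.0032, 0.1633]
tcp_rot: [[-0.936, -0.353, 0.005], [-0.353, 0.936, -0.001], [-0.005, -0.003, -1.0]]
contact_force: [-0.1, -0.1, 0.2]
opening: 0.0006
grip_force: 0.0
```

Request:
send_rows(
  increments=[
    {"slide": [0,0,3.0],"yaw": 0},
    {"slide": [0,0,0],"yaw": 0},
    {"slide": [0,0,0],"yaw": 0},
  ],
)

```text
clock: 2.43
eef_pos: [0.5615, 0.006, 0.1313]
tcp_rot: [[-0.934, -0.356, -0.005], [-0.356, 0.934, 0.0], [0.004, 0.002, -1.0]]
contact_force: [0.6, 0.6, 0.0]
opening: 0.0002
grip_force: 0.0
```

Run:
```python
from h import *
o=ctrl.get_obs();print(o["clock"],o["eef_pos"],o["tcp_rot"][:,0],o["opening"],o["contact_force"])
for n in("top","scene"):
    im=optics.snapshot(n);cv2.imwrite(f"pics/{n}1.png",im[:,:,::-1])
    p=project(n,np.r_[o["eef_pos"]]);print(n,p)
    for col,z in(("red",.042),("blue",.06)):
        for c,a in blobs(im,col):
            q=cast(n,c,z)[0]
            if np.hypot(*(q-[.545,-.038]))<.1: print(n,col,c,a,q)
a=cv2.imread("pics/top1.png")[120:300,240:440];b=cv2.imread("pics/scene1.png")[120:300,220:420]
cv2.imwrite("pics/c1.png",cv2.resize(np.hstack([a,b]),None,fx=2,fy=2))
```

```text
2.4333 [0.56146253 0.00597798 0.13129721] [-0.93447913 -0.35599261  0.00424602] 0.00021768306486659802 [0.58342248 0.6234689  0.01623387]
top [[328.21907909 209.71868821]]
top red [388.96 206.4 ] 25 [ 0.57452982 -0.11386797]
scene [[312.2361991  171.69036614]]
scene red [356.21052632 224.47368421] 19 [ 0.57017516 -0.10204068]
scene blue [306.67346939 210.59183673] 49 [ 0.52441504 -0.00808664]
```

View pics/c1.png

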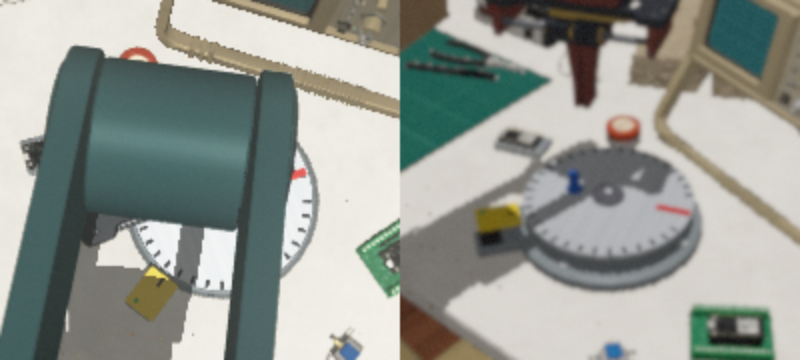

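The closed fingertip is at scene pixel (312,171), up and behind the peg at (307,211). The arm hides the disc in the top view, so I'll track with the scene camera. Now descending beside the peg.

Request:
send_rows(
  increments=[
    {"slide": [0,0,2.6],"yaw": 0},
    {"slide": [0,0,2.6],"yaw": 0},
    {"slide": [0,0,2.3],"yaw": 0},
    {"slide": [0,0,0],"yaw": 0},
    {"slide": [0,0,0],"yaw": 0},
  ],
)

```text
clock: 2.95
eef_pos: [0.5637, 0.006, 0.0587]
tcp_rot: [[-0.934, -0.357, 0.0], [-0.357, 0.934, -0.0], [-0.0, -0.0, -1.0]]
contact_force: [-0.4, -0.7, 0.6]
opening: 0.0003
grip_force: 0.0
```

Run:
```python
from h import *
o=ctrl.get_obs();print(o["clock"],o["eef_pos"],o["contact_force"])
im=optics.snapshot("scene");cv2.imwrite("pics/s2.png",cv2.resize(im[150:290,220:420,::-1],None,fx=4,fy=4))
```

```text
2.95 [0.56368971 0.00603841 0.05868689] [-0.43856728 -0.74209576  0.62205497]
```

View pics/s2.png

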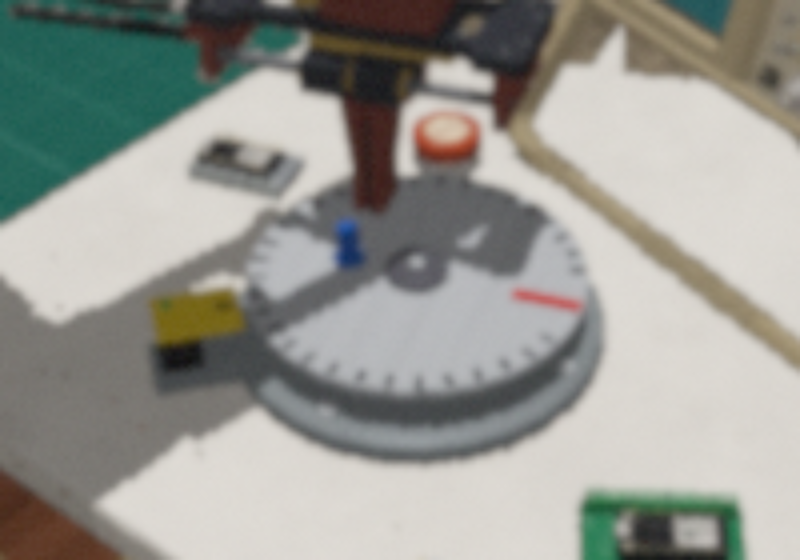

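Request:
send_rows(
  increments=[
    {"slide": [0,0,0.6],"yaw": 0},
    {"slide": [0,0,0],"yaw": 0},
    {"slide": [0,0,0],"yaw": 0},
  ],
)

```text
clock: 3.25
eef_pos: [0.5639, 0.0058, 0.0527]
tcp_rot: [[-0.934, -0.356, 0.002], [-0.356, 0.934, -0.0], [-0.001, -0.001, -1.0]]
contact_force: [0.6, -0.7, -0.6]
opening: 0.0006
grip_force: 0.0
```

Request:
send_rows(
  increments=[
    {"slide": [0.9,0,0],"yaw": 0},
    {"slide": [0.9,0,0],"yaw": 0},
    {"slide": [0.6,0,0],"yaw": 0},
    {"slide": [0.85,0,0],"yaw": 0},
    {"slide": [0.9,0,0],"yaw": 0},
  ],
)

```text
clock: 3.67
eef_pos: [0.523, -0.0093, 0.0517]
tcp_rot: [[-0.934, -0.356, -0.001], [-0.356, 0.934, -0.0], [0.001, 0.0, -1.0]]
contact_force: [0.7, -0.1, 0.2]
opening: 0.0004
grip_force: 0.0
```

Request:
send_rows(
  increments=[
    {"slide": [0,0,0],"yaw": 0},
    {"slide": [0,0,-3],"yaw": 0},
    {"slide": [0,0,-3],"yaw": 0},
  ],
)

```text
clock: 3.92
eef_pos: [0.5221, -0.0089, 0.1108]
tcp_rot: [[-0.935, -0.356, -0.005], [-0.356, 0.935, 0.001], [0.005, 0.002, -1.0]]
contact_force: [1.2, -0.8, 0.5]
opening: 0.0002
grip_force: 0.0
```

```bash
cat > th.py <<'E'
from h import *
A=np.array([.5445,-.039]);P=np.radians(143.8)
def shot(n="scene",save=None):
    t=float(ctrl.get_obs()["clock"]);im=optics.snapshot(n)
    if save: cv2.imwrite(save,cv2.resize(im[120:300,220:420,::-1],None,fx=3,fy=3))
    r=[]
    for col,z,off in(("red",.042,0),("blue",.058,np.pi)):
        for c,a in blobs(im,col):
            q=cast(n,c,z)[0]-A;d=np.hypot(*q)
            if (abs(d-.072)<.014 if col=="red" else abs(d-.038)<.014):
                r.append((col,int(a),round(float(d),4),round(float((np.arctan2(q[1],q[0])-P+off)%(2*np.pi)),3)))
    return round(t,3),r
E
python3 - <<'E'
from th import *
print(ctrl.get_obs()["eef_pos"],shot(save="pics/s3.png"),shot(),shot(),shot())
E
```

```text
[ 0.52208553 -0.00888714  0.11077215] (3.917, [('red', 16, 0.0721, 4.201), ('blue', 66, 0.0401, 4.159)]) (3.967, [('red', 18, 0.0705, 4.353), ('blue', 64, 0.0393, 4.292)]) (4.017, [('red', 15, 0.0709, 4.495), ('blue', 64, 0.039, 4.431)]) (4.067, [('red', 18, 0.0695, 4.633), ('blue', 65, 0.0393, 4.574)])
```

Request:
send_rows(
  increments=[
    {"slide": [-2.74,0.78,0],"yaw": 0},
    {"slide": [-2.74,0.78,0],"yaw": 0},
    {"slide": [0,0,2.0],"yaw": 0},
    {"slide": [0,0,2.0],"yaw": 0},
    {"slide": [0,0,1.4],"yaw": 0},
  ],
)

```text
clock: 4.53
eef_pos: [0.5686, 0.0257, 0.0548]
tcp_rot: [[-0.934, -0.357, -0.003], [-0.357, 0.934, 0.0], [0.003, 0.001, -1.0]]
contact_force: [-1.3, 0.5, -0.5]
opening: 0.0006
grip_force: 0.0
```

Request:
send_rows(
  increments=[
    {"slide": [0,0,0.7],"yaw": 0},
    {"slide": [0,0,0.3],"yaw": 0},
    {"slide": [0,0,0],"yaw": 0},
  ],
)

```text
clock: 4.78
eef_pos: [0.569, 0.0252, 0.0464]
tcp_rot: [[-0.934, -0.356, -0.003], [-0.356, 0.934, 0.0], [0.002, 0.001, -1.0]]
contact_force: [-0.9, -0.5, 0.5]
opening: 0.0003
grip_force: 0.0
```

Run:
```python
from th import *
o=ctrl.get_obs();print(o["eef_pos"],o["contact_force"],shot(save="pics/s4.png"),shot())
```

```text
[0.56897635 0.0251698  0.04640403] [-0.94105163 -0.45433991  0.54183983] (4.783, [('red', 17, 0.07, 0.242), ('blue', 47, 0.0335, 0.139)]) (4.833, [('red', 18, 0.0703, 0.37), ('blue', 47, 0.0323, 0.222)])
```

View pics/s4.png

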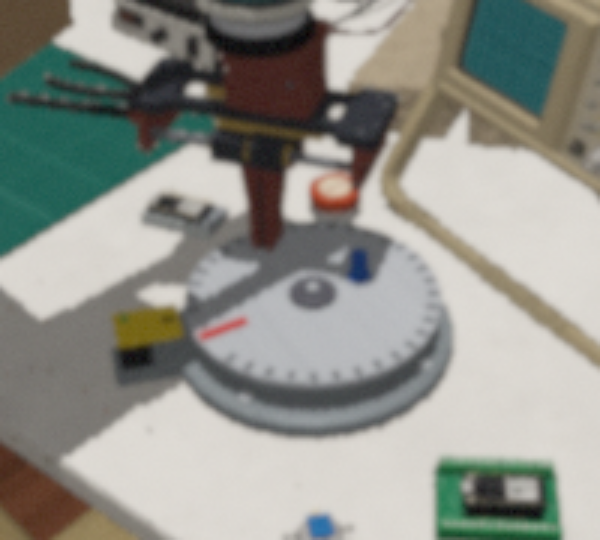

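The red mark has just passed the plate (pixel about (294,229)), coasting freely, and the fingertip hovers over the far rim. I'll keep logging and fit the motion.

```bash
cat > log.py <<'E'
from th import *
import json
def log():
    t=float(ctrl.get_obs()["clock"]);im=optics.snapshot("scene")
    for c,a in blobs(im,"red"):
        q=cast("scene",c,.042)[0]
        if abs(np.hypot(*(q-A))-.072)<.016: open("log.txt","a").write(json.dumps([t,*map(float,q)])+"\n");print(round(t,3),a,q.round(4),shot.__name__,round(float((np.arctan2(*(q-A)[::-1])-P)%(2*np.pi)),3))
E
python3 -c "
from log import *
log()"
```

```text
4.883 22 [ 0.4758 -0.0295] shot 0.494
```

Request:
send_rows(
  increments=[
    {"slide": [0,0,0],"yaw": 0},
    {"slide": [0,0,0],"yaw": 0},
    {"slide": [0,0,0],"yaw": 0},
    {"slide": [0,0,0],"yaw": 0},
    {"slide": [0,0,0],"yaw": 0},
  ],
)

```text
clock: 5.35
eef_pos: [0.5702, 0.0251, 0.0479]
tcp_rot: [[-0.934, -0.356, 0.0], [-0.356, 0.934, -0.0], [-0.0, -0.0, -1.0]]
contact_force: [1.0, -0.8, -0.7]
opening: 0.0003
grip_force: 0.0
```

```bash
python3 -c "
from log import *
log()"
```

```text
5.35 24 [ 0.5069 -0.0962] shot 1.621
```

Request:
send_rows(
  increments=[
    {"slide": [0,0,0],"yaw": 0},
    {"slide": [0,0,0],"yaw": 0},
    {"slide": [0,0,0],"yaw": 0},
    {"slide": [0,0,0],"yaw": 0},
    {"slide": [0,0,0],"yaw": 0},
  ],
)

```text
clock: 5.82
eef_pos: [0.5701, 0.0252, 0.0476]
tcp_rot: [[-0.934, -0.356, -0.0], [-0.356, 0.934, -0.0], [0.0, -0.0, -1.0]]
contact_force: [0.1, 0.4, -0.2]
opening: 0.0004
grip_force: 0.0
```

```bash
python3 -c "
from log import *
log()"
```

```text
5.817 16 [ 0.5736 -0.0998] shot 2.649
```

Request:
send_rows(
  increments=[
    {"slide": [0,0,0],"yaw": 0},
    {"slide": [0,0,0],"yaw": 0},
    {"slide": [0,0,0],"yaw": 0},
    {"slide": [0,0,0],"yaw": 0},
    {"slide": [0,0,0],"yaw": 0},
  ],
)

```text
clock: 6.28
eef_pos: [0.5701, 0.0252, 0.0476]
tcp_rot: [[-0.934, -0.356, -0.0], [-0.356, 0.934, -0.0], [0.0, -0.0, -1.0]]
contact_force: [0.6, -0.1, -0.5]
opening: 0.0008
grip_force: 0.0
```

```bash
python3 -c "
from log import *
log();print(ctrl.get_obs()['eef_pos'])"
```

```text
6.283 15 [ 0.6116 -0.0541] shot 3.552
[0.57008925 0.02514788 0.04768372]
```

Request:
send_rows(
  increments=[
    {"slide": [0,0,0],"yaw": 0},
    {"slide": [0,0,0],"yaw": 0},
    {"slide": [0,0,0],"yaw": 0},
    {"slide": [0,0,0],"yaw": 0},
  ],
)

```text
clock: 6.67
eef_pos: [0.5701, 0.0252, 0.0477]
tcp_rot: [[-0.934, -0.356, -0.0], [-0.356, 0.934, -0.0], [0.0, -0.0, -1.0]]
contact_force: [0.3, -0.2, -0.3]
opening: 0.0003
grip_force: 0.0
```

```bash
cat > fit.py <<'E'
from log import *
from scipy.optimize import least_squares
D=np.array([json.loads(l) for l in open("log.txt")])
extra=[(3.917,.0721,4.201),(3.967,.0705,4.353),(4.017,.0709,4.495),(4.067,.0695,4.633),(4.783,.07,.242),(4.833,.0703,.37)]
E_=np.array([[t,*(A+d*np.array([np.cos(a+P),np.sin(a+P)]))] for t,d,a in extra])
D=np.vstack([E_,D]);D=D[D[:,0].argsort()];t0=D[0,0]
def th(t,p):
    c,w,b=p[3],p[4],p[5];k=.08;T=t-t0;e=1-np.exp(-k*T);return c+(w+b/k)*e/k-b/k*T
def spd(t,p):k=.08;return (p[4]+p[5]/k)*np.exp(-k*(t-t0))-p[5]/k
def res(p):
    a=th(D[:,0],p);return np.r_[(D[:,1]-p[0]-p[2]*np.cos(a))/.001,(D[:,2]-p[1]-p[2]*np.sin(a))/.001,(p[2]-.0705)/.0015,(p[5]-.25)/.08]
s=least_squares(res,[*A,.0705,np.arctan2(D[0,2]-A[1],D[0,1]-A[0]),2.8,.25]);p=s.x
print("axis,r,th0,w0,b",p.round(4),"rms",np.sqrt(np.mean(s.fun**2)).round(2))
im=cv2.imread("pics/scene0.png")[:,:,::-1].copy()
Y=[cast("scene",c,.042)[0] for c,a in blobs(im,"yellow") if a>150 and 250<c[0]<290][0]
for nm,ax in(("fit",p[:2]),("A",A)):
    print(nm,"plate dir",np.degrees(np.arctan2(*(Y-ax)[::-1])),"dist",np.hypot(*(Y-ax)))
Pl=np.arctan2(*(Y-p[:2])[::-1])
now=float(ctrl.get_obs()["clock"]);ts=np.linspace(now,now+5,5001);r=(th(ts,p)-Pl)
r-=2*np.pi*np.round(r[0]/2/np.pi+.5) if 0 else 2*np.pi*np.ceil(r[0]/2/np.pi)
i=np.argmax(r>0);print("now",now,"theta rel",r[0].round(3),"w",spd(now,p).round(3),"cross",ts[i],"w",spd(ts[i],p).round(3))
E
python3 -c "
from log import *
log()
import fit"
```

```text
6.667 18 [ 0.6107 -0.0104] shot 4.181
axis,r,th0,w0,b [ 0.5449 -0.0368  0.0696  0.402   2.9918  0.3161] rms 0.72
fit plate dir 146.20332265983967 dist 0.1161775270826449
A plate dir 145.20943357731846 dist 0.11713116097632531
now 6.7167 theta rel -2.08 w 1.599 cross 8.3897 w 0.903
```

Request:
send_rows(
  increments=[
    {"slide": [0,0,0.15],"yaw": 0},
    {"slide": [0,0,0.12],"yaw": 0},
    {"slide": [0,0,0],"yaw": 0},
    {"slide": [0,0,0],"yaw": 0},
    {"slide": [0,0,0],"yaw": 0},
  ],
)

```text
clock: 7.13
eef_pos: [0.57, 0.0252, 0.0449]
tcp_rot: [[-0.934, -0.356, -0.0], [-0.356, 0.934, -0.0], [0.0, -0.0, -1.0]]
contact_force: [-0.4, 0.2, -0.4]
opening: 0.0005
grip_force: 0.0
```

```bash
python3 -c "
from log import *
log()
import fit;print(ctrl.get_obs()['eef_pos'])"
```

```text
axis,r,th0,w0,b [ 0.5449 -0.0368  0.0696  0.402   2.9918  0.3161] rms 0.72
fit plate dir 146.20332265983967 dist 0.1161775270826449
A plate dir 145.20943357731846 dist 0.11713116097632531
now 7.1833 theta rel -1.381 w 1.395 cross 8.3893 w 0.904
[0.57004177 0.02515922 0.0449402 ]
```

Request:
send_rows(
  increments=[
    {"slide": [0,0,0],"yaw": 0},
    {"slide": [0,0,0],"yaw": 0},
    {"slide": [0,0,0],"yaw": 0},
    {"slide": [0,0,0],"yaw": 0},
    {"slide": [0,0,0],"yaw": 0},
  ],
)

```text
clock: 7.6
eef_pos: [0.5701, 0.0252, 0.045]
tcp_rot: [[-0.934, -0.356, 0.0], [-0.356, 0.934, -0.0], [0.0, -0.0, -1.0]]
contact_force: [0.2, -0.1, 0.9]
opening: 0.0003
grip_force: 0.0
```

```bash
python3 -c "
from log import *
log()
import fit;print(fit.s.fun.round(1))
im=optics.snapshot('scene');cv2.imwrite('pics/s5.png',im[:,:,::-1])
# plate top vs side: brightness profile
h=cv2.cvtColor(im,cv2.COLOR_RGB2HSV)
print(h[215:245:2,268],)
"
```

```text
7.6 25 [0.5389 0.0331] shot 5.422
axis,r,th0,w0,b [ 0.5447 -0.0364  0.0696  0.3935  3.0194  0.3379] rms 0.73
fit plate dir 146.35301220345966 dist 0.11584320738918051
A plate dir 145.20943357731846 dist 0.11713116097632531
now 7.65 theta rel -0.837 w 1.149 cross 8.515 w 0.79
[ 1.1 -0.8 -0.6 -1.3  0.5 -0.2  0.3 -0.6  0.3 -0.2  1.2  0.4  0.6 -0.
 -0.2 -1.8  0.4  0.4  0.3 -1.   0.1  0.8  0.5  0.1 -0.6  1.1]
[[ 21  17 149]
 [ 16  14 204]
 [ 18  13 192]
 [ 22  28 137]
 [ 24 126 121]
 [ 25 237 116]
 [ 25 216 117]
 [ 25 204 119]
 [ 24 218 117]
 [ 25 207 112]
 [ 22 143  64]
 [ 36  51  25]
 [ 12  55  23]
 [ 80  21  37]
 [ 98  14  73]]
```

Request:
send_rows(
  increments=[
    {"slide": [0,0,0],"yaw": 0},
    {"slide": [0,0,0],"yaw": 0},
    {"slide": [0,0,0],"yaw": 0},
    {"slide": [0,0,0],"yaw": 0},
  ],
)

```text
clock: 8.03
eef_pos: [0.57, 0.0252, 0.0449]
tcp_rot: [[-0.934, -0.356, -0.0], [-0.356, 0.934, -0.0], [0.0, -0.0, -1.0]]
contact_force: [-0.0, 0.5, 1.1]
opening: 0.0005
grip_force: 0.0
```

```bash
python3 -c "
from log import *
log()
import fit;print(fit.s.fun.round(1))
print(fit.th(8.0333,fit.p)-fit.Pl-2*np.pi)
" | grep -v "^A"; tail -1 log.txt
```

```text
8.033 18 [0.5055 0.0203] shot 5.926
axis,r,th0,w0,b [ 0.5449 -0.0366  0.0696  0.3998  3.0027  0.3265] rms 0.8
fit plate dir 146.29812990095914 dist 0.11613809486727009
now 8.0833 theta rel -0.342 w 0.995 cross 8.4553 w 0.846
[ 1.1 -0.8 -0.5 -1.3  0.2 -0.5  0.1 -0.5  0.4 -0.4  1.1  1.8 -0.7  0.4
 -0.1 -0.2 -1.7  0.4  0.4  0.3 -1.   0.4  1.   0.4  0.6 -0.9 -0.6  1. ]
-0.39205300608906857
[8.0333, 0.5054949958334245, 0.020287540490096623]
```

Request:
send_rows(
  increments=[
    {"slide": [0,0,0],"yaw": 0},
    {"slide": [0,0,0],"yaw": 0},
  ],
)

```text
clock: 8.25
eef_pos: [0.5701, 0.0251, 0.045]
tcp_rot: [[-0.934, -0.356, 0.0], [-0.356, 0.934, -0.0], [0.0, -0.0, -1.0]]
contact_force: [-0.4, -0.3, -0.1]
opening: 0.0005
grip_force: 0.0
```

```bash
python3 -c "
from log import *
log()
import fit;print(fit.s.fun.round(1))
im=optics.snapshot('scene')
" | grep -v "^A"; python3 -c "
from h import *
print(ctrl.get_obs()['clock'])
for n,a in (('scene',(.5449,-.0366)),):
    for deg in(144,145.3,146.3): print(deg,project(n,[[a[0]+r*np.cos(np.radians(deg)),a[1]+r*np.sin(np.radians(deg)),.042] for r in(.070,.0945,.1165,.1385)]).round(1).tolist())
im=cv2.imread('pics/scene0.png')[:,:,::-1].copy()
k=cv2.inRange(cv2.cvtColor(im,cv2.COLOR_RGB2HSV),(20,110,90),(36,255,255))[215:245,250:290]
print('\n'.join(''.join('#' if v else '.' for v in r) for r in k))
"
```

```text
8.25 21 [0.495 0.011] shot 6.124
axis,r,th0,w0,b [ 0.545  -0.0367  0.0695  0.4011  3.      0.325 ] rms 0.78
fit plate dir 146.29820937983007 dist 0.11621905192406352
now 8.3 theta rel -0.131 w 0.911 cross 8.449 w 0.852
[ 1.1 -0.8 -0.5 -1.3  0.1 -0.6 -0.  -0.5  0.4 -0.4  1.1  1.9 -0.6  0.2
  0.4 -0.1 -0.2 -1.7  0.4  0.4  0.3 -1.   0.4  1.1  0.5  0.7 -0.7 -0.5
 -0.6  0.9]
8.35
144 [[290.8, 223.5], [279.1, 225.5], [268.4, 227.4], [257.7, 229.2]]
145.3 [[290.9, 224.0], [279.2, 226.2], [268.6, 228.2], [257.9, 230.2]]
146.3 [[291.1, 224.4], [279.4, 226.7], [268.8, 228.8], [258.1, 230.9]]
........................................
........................................
........................................
........................................
........................................
........................................
........................................
........................####............
..................###########...........
.............################...........
.........#####################..........
........######################..........
........######################..........
.........######################.........
.........######################.........
.........######################.........
.........######################.........
.........#####################..........
..........##################............
..........#############.................
..........#######.......................
..........#.............................
........................................
........................................
........................................
........................................
........................................
........................................
........................................
........................................
```

Request:
send_rows(
  increments=[
    {"slide": [0,0,0.45],"yaw": 0},
    {"slide": [0,0,0],"yaw": 0},
  ],
)

```text
clock: 8.52
eef_pos: [0.5725, 0.0246, 0.0423]
tcp_rot: [[-0.934, -0.356, 0.005], [-0.356, 0.934, -0.001], [-0.004, -0.003, -1.0]]
contact_force: [0.2, -0.9, 14.1]
opening: 0.0002
grip_force: 7.2
```

```bash
python3 -c "
from th import *
o=ctrl.get_obs();print(o['eef_pos'],o['contact_force']);print(shot(save='pics/s6.png'))
im=optics.snapshot('scene')
for c,a in blobs(im,'red'):
    q=cast('scene',c,.042)[0]-[.545,-.0367]
    if np.hypot(*q)<.1: print(c,np.degrees(np.arctan2(q[1],q[0])))
print(shot())"
```

```text
[0.57252735 0.0245922  0.04227672] [ 0.16795498 -0.91768836 14.08740112]
(8.517, [('red', 21, 0.0733, 6.237), ('blue', 56, 0.0353, 6.146)])
[290.05263158 223.21052632] 142.80840069471273
(8.617, [('red', 21, 0.0734, 6.241), ('blue', 56, 0.0351, 6.151)])
```

View pics/s6.png

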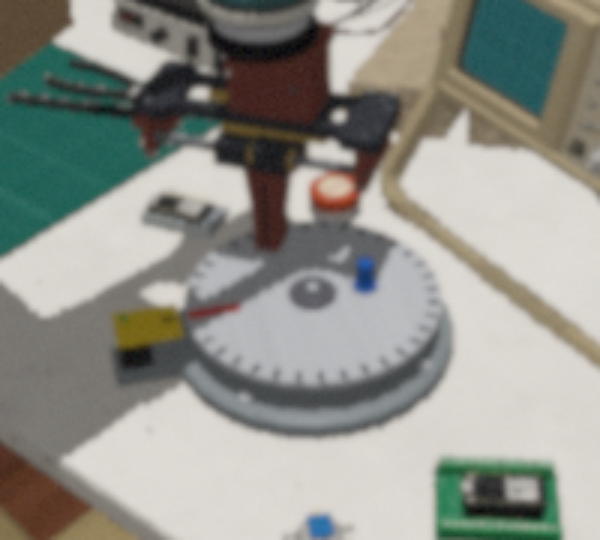

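The disc has stopped with the mark (crop (215,311)) lined up with the plate, roughly 2° short of its middle. I'll lift off slowly and straight up.

Request:
send_rows(
  increments=[
    {"slide": [0,0,-0.04],"yaw": 0},
    {"slide": [0,0,-0.04],"yaw": 0},
    {"slide": [0,0,-0.04],"yaw": 0},
    {"slide": [0,0,-0.04],"yaw": 0},
    {"slide": [0,0,-0.04],"yaw": 0},
  ],
)

```text
clock: 9.08
eef_pos: [0.5701, 0.0253, 0.0424]
tcp_rot: [[-0.934, -0.356, 0.0], [-0.356, 0.934, 0.0], [-0.0, 0.0, -1.0]]
contact_force: [-0.4, 0.1, 0.6]
opening: 0.0003
grip_force: 0.2
```

```bash
python3 -c "
from th import *
o=ctrl.get_obs();print(o['eef_pos'],o['contact_force']);print(shot())"
```

```text
[0.5701258  0.02525026 0.04242359] [-0.39009092  0.12245505  0.56921964]
(9.083, [('red', 21, 0.071, 6.266), ('blue', 50, 0.0348, 6.193)])
```

Request:
send_rows(
  increments=[
    {"slide": [0,0,-0.04],"yaw": 0},
    {"slide": [0,0,-0.04],"yaw": 0},
    {"slide": [0,0,-0.05],"yaw": 0},
    {"slide": [0,0,-0.1],"yaw": 0},
    {"slide": [0,0,-0.2],"yaw": 0},
  ],
)

```text
clock: 9.55
eef_pos: [0.5696, 0.0252, 0.0465]
tcp_rot: [[-0.934, -0.356, -0.001], [-0.356, 0.934, -0.0], [0.001, 0.0, -1.0]]
contact_force: [0.1, -0.3, 1.0]
opening: 0.0005
grip_force: 0.0
```

```bash
python3 -c "
from th import *
o=ctrl.get_obs();print(o['eef_pos'],o['contact_force']);print(shot(),shot())"
```

```text
[0.56964294 0.02516779 0.0464794 ] [ 0.09162392 -0.26991342  0.9772411 ]
(9.55, [('red', 21, 0.0717, 6.268), ('blue', 50, 0.0348, 6.193)]) (9.6, [('red', 8, 0.0607, 6.247), ('red', 12, 0.0794, 6.281), ('blue', 50, 0.0348, 6.193)])
```

Request:
send_rows(
  increments=[
    {"slide": [0,0,-0.5],"yaw": 0},
    {"slide": [0,0,-2],"yaw": 0},
    {"slide": [0,0,-3],"yaw": 0},
    {"slide": [0,0,-3],"yaw": 0},
    {"slide": [0,0,-3],"yaw": 0},
  ],
)

```text
clock: 10.07
eef_pos: [0.5696, 0.0252, 0.1631]
tcp_rot: [[-0.934, -0.356, -0.001], [-0.356, 0.934, -0.0], [0.001, 0.0, -1.0]]
contact_force: [-0.7, -0.7, 0.2]
opening: 0.0007
grip_force: 0.0
```

```bash
python3 -c "
from th import *
o=ctrl.get_obs();print(o['eef_pos'],o['contact_force']);print(shot(),shot(),shot())"
```

```text
[0.5695699  0.02520575 0.1631078 ] [-0.70058687 -0.70759763  0.23074714]
(10.067, [('red', 25, 0.0689, 6.259), ('blue', 47, 0.0353, 6.246)]) (10.117, [('red', 24, 0.0695, 6.256), ('blue', 46, 0.0353, 6.243)]) (10.167, [('red', 18, 0.0661, 6.255), ('blue', 46, 0.0353, 6.243)])
```

Request:
send_rows(
  increments=[
    {"slide": [0,0,-3],"yaw": 0},
    {"slide": [0,0,-3],"yaw": 0},
    {"slide": [0.6,3.5,0],"yaw": 0},
    {"slide": [0.6,3.5,0],"yaw": 0},
    {"slide": [0.6,3.5,0],"yaw": 0},
  ],
)

```text
clock: 10.63
eef_pos: [0.5148, 0.1173, 0.221]
tcp_rot: [[-0.935, -0.354, -0.001], [-0.354, 0.935, -0.0], [0.001, 0.0, -1.0]]
contact_force: [0.4, 1.3, -0.5]
opening: 0.0002
grip_force: 0.0
```

Request:
send_rows(
  increments=[
    {"slide": [0.6,3.5,0],"yaw": 0},
    {"slide": [0.6,3.5,0],"yaw": 0},
    {"slide": [0,0,0],"yaw": 0},
    {"slide": [0,0,0],"yaw": 0},
    {"slide": [0,0,0],"yaw": 0},
  ],
)

```text
clock: 11.05
eef_pos: [0.4795, 0.1777, 0.221]
tcp_rot: [[-0.934, -0.357, -0.001], [-0.357, 0.934, -0.001], [0.001, -0.001, -1.0]]
contact_force: [1.3, 0.7, -0.5]
opening: 0.0004
grip_force: 0.0
```

```bash
python3 -c "
from th import *
print(shot(),shot('top'))
im=optics.snapshot('top')
cv2.imwrite('pics/top9.png',cv2.resize(im[150:300,270:430,::-1],None,fx=4,fy=4,interpolation=cv2.INTER_CUBIC))"
```

```text
(11.05, [('red', 15, 0.0715, 6.279), ('blue', 35, 0.0346, 6.138)]) (11.1, [('red', 61, 0.0688, 0.009), ('blue', 40, 0.0388, 0.073)])
```

View pics/top9.png

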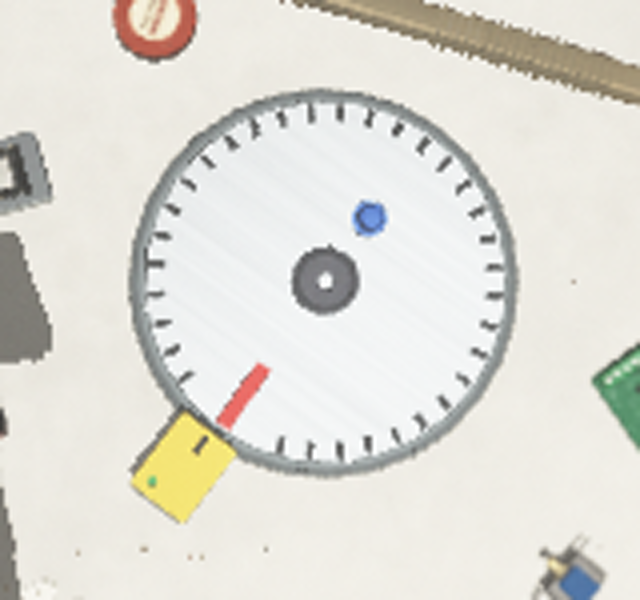

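The top view shows the red mark (crop (263,370) to (223,424)) pointing at the plate's centre notch (201,445), within about 1–2°. The disc is at rest and the hand is clear of it.

```bash
python3 -c "
from rig import close_job
print(close_job())"
```

```text
the job is handed in; nothing more can be done
None
```

The job is handed in: I flicked the disc counter-clockwise, it coasted past the yellow plate once, and I braked it on the next pass; it came to rest with the red mark within about 1–2° of the plate's middle, and the hand is clear.

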